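# Load a sand-cast picture tile through the swing gate of the drying tray

### The arm

A 6-joint arm with a two-finger parallel gripper is mounted at the origin on the work surface. World frame = base frame: x ahead of the robot, y to its left, z up, the work surface at z = 0. Lengths are in m, angles in rad, forces in N, time in s.
With the tool pointing down it reaches from about 0.25 to 0.775 m from the base axis. Payload 4 kg.
Tool frame: the origin (TCP) lies on the centre line of the jaws, within the pads' length; the fingertips stand 17 mm ahead of it and the grasp point (between the pads) lies 2 mm behind it; z points along the fingers, y is the line along which they close (so a half turn about z gives the same grasp; the last joint's range is limited). The gripper opens to 94 mm and grips with 3 to 60 N. Pads are 16 mm wide; open, the fingers measure 119 mm over their backs; the gripper's body (75 mm by 177 mm) begins 78 mm behind the grasp point.
Start: joints at [1.143, 0.087, 1.371, -0, 1.684, -0.103], TCP at [0.176, 0.521, 0.2] pointing down, gripper open.
Joint ranges: [-3.1, 3.1], [-0.76, 2.03], [0.27, 2.55], [-1.08, 4.22], [0.17, 2.65], [-2.57, 2.57]. Speed limits (rad/s): [2.79, 2.79, 3.14, 3.14, 3.14, 3.14].

### API

Orientations are given as [roll, pitch, yaw] about the fixed x, y, z axes, in that order (R = Rz(yaw) Ry(pitch) Rx(roll)).
In Python, from bench import robot gives the robot as it stands.
- The arm moves only by the tool servo_tool, never from a script. Its argument "plan" is a list of rows, each a list of 7 numbers: the shift along the tool's x, y, z normalised to -1 to 1, where 1 is 0.1 m, then the turn, a rotation vector about the tool's x, y, z normalised to -1 to 1, where 1 is pi/2 rad, then the finger opening in mm, from 0 to 94. In form: [[x, y, z, ax, ay, az, gripper], ...]. A call has 1 to 12 rows; each row is the pose to reach, as a shift and turn from the pose commanded when the call began, along the tool's axes at that moment; what a row does not reach only later rows make up. A row lasts 1/12 s, in which the tool goes at most 41.7 mm and 7.16 degrees, less where a joint would pass 70% of its speed; a pose out of reach is approached as far as the arm can. A call with a number of a shift or a turn outside -1 to 1 is refused whole. A call with a gripper value outside its range is refused whole. The fingers move at their own pace and stop on an object; the grip force is fixed at half the most. Time passes only in rows, so rows that repeat a pose let the fingers close. It gives the time, the measured TCP pose, the force, the opening and the grip force at its end, in the units of the state.
- robot.get_obs(): the state, without advancing time (a new reading comes with each control period).
- robot.snapshot(name): name is "scene" or "top" or "wrist"; returns the picture (420x560x3 uint8, red, green, blue); there is no depth.
- robot.camera_params(name): a dict with "camera_matrix" (3x3 intrinsics, pixels), "rvec" (rotation vector, rad) and "tvec" (3), from world to camera coordinates, as OpenCV has them; the wrist camera has in their place "tool_from_camera" (4x4, takes a point from camera to tool coordinates, whose origin is the TCP and whose axes are the flange's). Camera axes: x right, y down, z forward; pixel columns grow to the right and rows downward; lengths in m; the calibration is good to about 2 mm. A picture is of the moment at which its call begins: read the wrist's pose just before it. camera_params takes no time and is no camera call.
- robot.close_job(): hands the job in; it is judged then, once.
Trained networks look in the newest picture that a camera, given by its name, has taken for a name from the list of things; names that differ only in an ending like _2 or _b are one class to them, and where a whole thing is asked for, a point or a joint stands for the part that bears it (a point fixed in the world has none). Each returns a list of dicts, best first, with "conf" (0 to 1); they miss things now and then, are a little off and sometimes report something else, mostly with a low value. They report only what shows in the picture. A call takes as long as a camera call.
- robot.find_in(thing, camera): "extent" ([centre column, centre row, width, height] in pixels, round what is visible of it).
The state is a dict: "time": time; "joint_positions": joint angles; "qvel": joint speeds; "joint_torque": joint torques, N m; "tool_pos": TCP position; "ee_rot": TCP orientation; "wrist_force": force on the tool from outside, world axes, zero at the start; "wrist_torque": the same for the moment, N m; "width": finger opening in m; "finger_force": force on a finger pad.
Only numpy, scipy, OpenCV 4.12 (cv2) and the standard library are available. Lean on these libraries where they do the work, as an engineer would, in place of code of your own. Each camera call takes 0.05 s, during which the arm holds its last target. There are 200 camera calls.

### The job

Pick up the small sand-cast picture tile and set it down gently, flat and lengthways, on the open apron of the plywood drying tray, then push it through the swing gate and on along the bay until it is home: you feel the sprung end stop give a few millimetres, but do not bottom it out and do not press harder than that, since the sand edge crumbles. Draw back so that the gate falls shut behind the tile, which stays lying flat and straight in the bay, clear of the gate; leave the other things on the table where they are.

Things in the scene. Friction and masses are not known exactly. Their poses are not given: they have to be found in the camera images.
- tile: brick-coloured sand-cast tile with a pale picture on top, 64 (its x) x 50 (its y) x 26 (z) mm, 0.13 to 0.25 kg; either end may go first; origin centre of the underside; it starts flat on the table. Its edges crumble if it is dropped or pressed on the tray with over 32 N in all.
- tray: plywood drying tray fixed to the table, open from above. Origin: underside of its floor, on the gate line, midway between the gate's cheeks; x is the way the tile is pushed (apron -> gate -> end stop), z up. The floor is 8 mm thick (the tile slides on it at z = 8) and spans x -125 to 230, y -71 to 79 mm. All positions named here are in this frame, mm.
- apron_spot (a point): point at x -88, y 0, z 8 in the tray, on the bare apron floor (x -125 to -62), where the underside centre of the tile can be set, its x along the tray's x. Ahead, two 26 mm high funnel walls narrow from x -60 (inner half width about 48) to x -24 (30).
- gateway (a point): centre of the gateway, on the floor at x 0, y 0, z 8 of the tray: 60 mm wide (y -30 to 30) between 30 mm high wooden cheeks.
- bay_start (a point): point on the floor of the bay at x 70, y 0, z 8 of the tray, just past the sweep of the gate. The bay is y -30 to 46 wide between 30 mm high rails. The face of the sprung end stop across it rests somewhere from x 140 to x 180, set differently each time and not reported: find it by feel or sight.
- gate (a joint): swing gate: thin aluminium flap 66 mm long, 28 mm high (4 to 32 above the floor), 5 mm thick, hung upright at x 0, y 40 of the tray. 0 = shut; grows to 1.62 rad as it swings towards the end stop (tip sweeps 68 mm radius). A light spring (0.02 to 0.033 N m) shuts it; it rubs with a few N on tile and pusher, may close behind the pusher (then lift out upwards), and falls shut by itself.
- buffer (a joint): compression in m of the sprung end stop, a 60 mm wide, 22 mm high wooden plate: 0 at rest, stiffness 1.2 N per mm, bottoms at 0.016 m. Home means pressed by at least 0.003 m (about 4 N) for a moment; more than 0.012 m (about 14 N) crumbles the tile. If the tile is let go suddenly, the spring kicks it back by some mm: draw back slowly.
- glue_jar: closed squat jar of glue, 64 mm across, 75 mm tall; origin centre of underside. Bystander: leave alone.
- bowl: small dark turned wooden bowl, 110 mm across, 45 mm tall, empty; origin centre of underside. Bystander: leave alone.
- brush: flat hand brush lying on the table; origin under its middle, handle to its own -x. Bystander: leave alone.
- spatula: 200 mm spatula lying on the table; origin under its middle, handle to its own -x. Bystander: leave alone.
- sanding_block: cork sanding block with a wooden back, 90 x 55 x 36 mm; origin centre of underside. Bystander: leave alone.
- cup: yellow plastic cup, 72 mm across, 80 mm tall; origin centre of underside. Bystander: leave alone.

How it is judged:
On the way, in this order (a step that is already met when the one before it is completed fails the run):
1. the tile lies flat and still on the tray floor before the gate (height (world z) of tile below 0.013 m and angle between tile's own z axis and vertical below 0.1 rad and x of tile in the frame of tray between -0.135 and -0.03 m and y of tile in the frame of tray between -0.045 and 0.045 m and linear speed of tile below 0.02 m/s), for 0.2 s.
2. the tile, flat on the tray floor, is in the gateway and holds the gate open (height (world z) of tile below 0.013 m and angle between tile's own z axis and vertical below 0.1 rad and x of tile in the frame of tray between -0.02 and 0.04 m and value of joint gate above 0.4 rad), for 0.05 s.
3. the tile is pressed home: the end stop gives by 3 mm or more (height (world z) of tile below 0.013 m and angle between tile's own z axis and vertical below 0.1 rad and x of tile in the frame of tray above 0.098 m and value of joint buffer above 0.003 m), for 0.2 s.
At the end, for the whole second after the job is handed in: The tile lies flat and still in the bay, its centre more than 98 mm past the gate line and its length within 0.3 rad of the bay's; the gate is shut (under 0.08 rad) and the end stop is no longer pressed (under 4 mm) (height (world z) of tile below 0.013 m and angle between tile's own z axis and vertical below 0.1 rad and x of tile in the frame of tray above 0.098 m and y of tile in the frame of tray between -0.04 and 0.05 m and angle between the x axis of tile and the x axis of tray, either way round below 0.3 rad and linear speed of tile below 0.02 m/s and value of joint gate below 0.08 rad and value of joint buffer below 0.004 m); the robot touches nothing.
It fails at once if the end stop is pressed in by more than 12 mm (value of joint buffer above 0.012 m).
It fails at once if the tile is pressed or dropped on the tray with more than 32 N (contact force between tile and tray above 32 N).
It fails at once if one of the six bystanders is moved by more than 30 mm (distance of any of glue_jar, bowl, brush, spatula, sanding_block, cup from where it was at the start of the episode above 0.03 m).
It also fails if it takes over 72 s, if anything falls off the work surface, if the arm or the gripper's body presses on something with over 40 N, if the wrist force passes 120 N, or if a joint passes its speed limit or range.

## Working session

There is one attempt and no reset: what is moved stays moved. The work goes in short steps, Python scripts to look and compute and a tool call to move; the robot and the scene stay as the last step left them, time stands still between calls to the robot, and variables do not carry over. Pictures are saved under pics/ and viewed, at most 10 in all, crops included, and the job is handed in when it is done.

Besides the shell and the picture viewer there is one more tool, called after "Call:" as name(argument=value, ...) on one line, values as JSON. servo_tool: Moves the arm, as the interface text tells. Scaled input: -1 to 1 covers 0.1 m each way for a shift and pi/2 rad each way for a turn. Its arguments: {"type":"object","properties":{"plan":{"type":"array","items":{"type":"array","items":{"type":"number"}}}},"required":["plan"]}

```bash
mkdir -p pics; python3 - <<'E'
from bench import robot
import cv2,numpy as np
for c in("top","scene"):
    im=robot.snapshot(c); cv2.imwrite(f"pics/{c}1.png",im[:,:,::-1])
    p=robot.camera_params(c); print(c,p)
    for t in("tile","tray","gate","buffer"):
        for d in robot.find_in(t,c)[:2]: print(t,np.round(d["extent"],1),round(d["conf"],2))
o=robot.get_obs();print(o["time"],o["tool_pos"],o["ee_rot"],o["wrist_force"])
E
```

```text
top {'camera_matrix': array([[437.51136044,   0.        , 285.85150343],
       [  0.        , 437.51136044, 199.63631276],
       [  0.        ,   0.        ,   1.        ]]), 'rvec': array([ 2.13696153, -2.13215869,  0.21759398]), 'tvec': array([0.02970457, 0.54702763, 1.05319854])}
tile [386.4 233.8  19.7  25.2] 0.67
tray [253.  183.8 140.3  77.7] 0.68
tray [221.3 176.7   9.4  22.7] 0.42
buffer [222.1 177.7   0.9  16.2] 0.58
scene {'camera_matrix': array([[385.36219183,   0.        , 285.54415007],
       [  0.        , 385.36219183, 208.55543609],
       [  0.        ,   0.        ,   1.        ]]), 'rvec': array([ 1.28078155,  2.26644902, -0.90842972]), 'tvec': array([ 0.22846181, -0.3134842 ,  1.3977392 ])}
tile [326.5 255.2  24.2  16.5] 0.71
tile [218.9 169.8  22.9  23.5] 0.67
tray [294.6 248.9 143.5 102.2] 0.98
gate [205.8 268.2  41.9  28.5] 0.66
gate [280.2 228.8  21.   19.5] 0.6
buffer [327.9 257.6  23.9  23. ] 0.45
0.5 [0.17551951 0.52124476 0.20038598] [3.14153903e+00 1.35218640e-05 2.81679218e+00] [ 1.10577329 -0.94742681 -0.46996881]
```

View pics/top1.png

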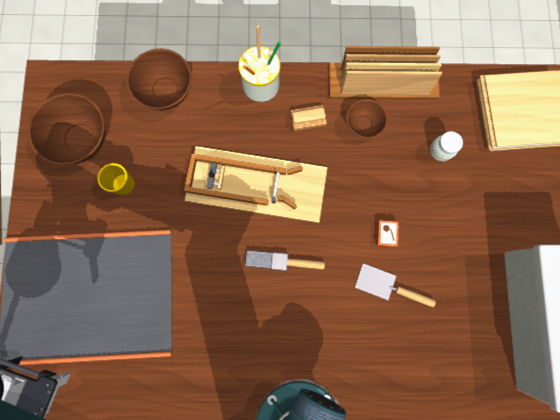

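View pics/scene1.png

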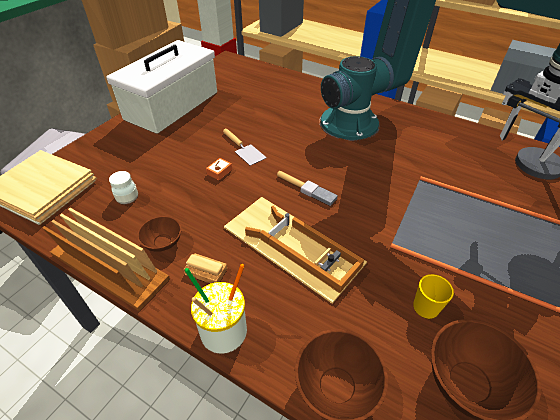

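The top view shows the tile at about (388,233). The tray's corners are near (193,148), (327,162), (321,220) and (186,203), with the apron on the right and the end stop near column 212. I'll zoom in on the region and project a first-guess outline over it.

```bash
cat > h.py <<'E'
from bench import robot
import cv2,numpy as np
from scipy.spatial.transform import Rotation as R
from scipy.optimize import least_squares
def proj(P,c="top"):
    p=robot.camera_params(c); return cv2.projectPoints(np.float64(P).reshape(-1,3),p["rvec"],p["tvec"],p["camera_matrix"],None)[0][:,0]
def back(uv,z,c="top"):
    p=robot.camera_params(c);r=cv2.Rodrigues(p["rvec"])[0]
    d=np.c_[np.float64(uv).reshape(-1,2),np.ones(len(np.float64(uv).reshape(-1,2)))]@np.linalg.inv(p["camera_matrix"]).T@r
    o=-r.T@p["tvec"]; return o+d*((z-o[2])/d[:,2])[:,None]
def place(q,P): # q=x,y,yaw
    P=np.float64(P);c,s=np.cos(q[2]),np.sin(q[2]); return np.c_[q[0]+c*P[:,0]-s*P[:,1],q[1]+s*P[:,0]+c*P[:,1],P[:,2]]
E
python3 - <<'E'
from h import *
im=cv2.imread("pics/top1.png")
C=np.array([[230,79,8],[230,-71,8],[-125,-71,8],[-125,79,8]])/1000 # stop/right.. 
best=None
uv=np.array([[193,148],[327,162],[321,220],[186,203]])
for k in range(4):
    f=lambda q:(proj(place(q,np.roll(C,k,0)))-uv).ravel()
    for y in(1.5,):
        r=least_squares(f,[.45,.1,y]); print(k,r.x,r.cost)
        if best is None or r.cost<best.cost: best=r
hsv=cv2.cvtColor(im,cv2.COLOR_BGR2HSV)
cr=im[215:252,368:408]
print(best.x, back([[388,233]],.026))
a=cv2.resize(im[135:232,178:335],None,fx=5,fy=5,interpolation=cv2.INTER_CUBIC)
def dr(P,col):
    u=(proj(place(best.x,np.float64(P)/1000))-[177.5,134.5])*5
    cv2.polylines(a,[np.int32(u)],True,col,1)
dr(C*1000,(255,0,0)); dr([[0,-26,40],[0,40,40]],(0,255,0)); dr([[-60,48,34],[-24,30,34]],(255,0,255)); dr([[-60,-48,34],[-24,-30,34]],(255,0,255))
dr([[70,-30,38],[170,-30,38],[170,46,38],[70,46,38]],(255,255,0))
cv2.imwrite("pics/tray.png",a)
b=cv2.resize(im[213:253,368:408],None,fx=8,fy=8,interpolation=cv2.INTER_CUBIC)
b=cv2.copyMakeBorder(b,0,a.shape[0]-320,0,0,0); cv2.imwrite("pics/tile.png",b)
E
```

```text
0 [ 0.5549758   0.10684148 -0.09421038] 5869.864162263836
1 [0.60093689 0.15927972 4.60171784] 2.586132233873368
2 [0.66026266 0.1049259  3.04734265] 5869.864162019212
3 [0.59729118 0.05403852 1.46012518] 2.5861322338734034
[0.60093689 0.15927972 4.60171784] [[ 0.46583718 -0.23043677  0.026     ]]
```

View pics/tray.png

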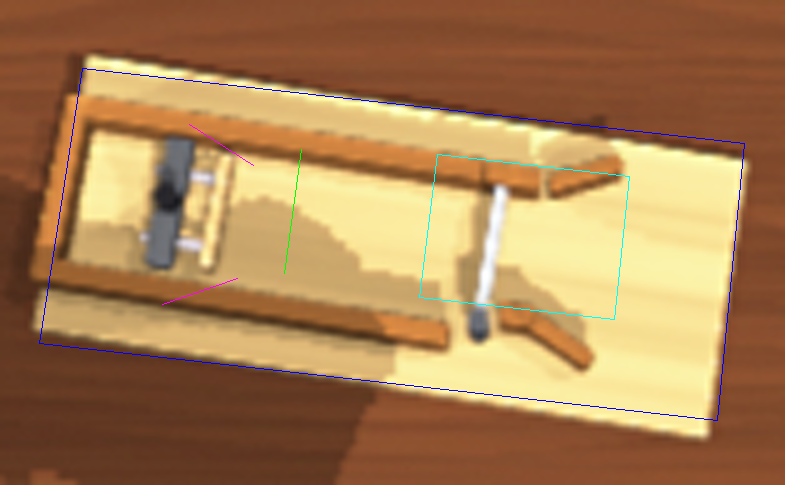

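View pics/tile.png

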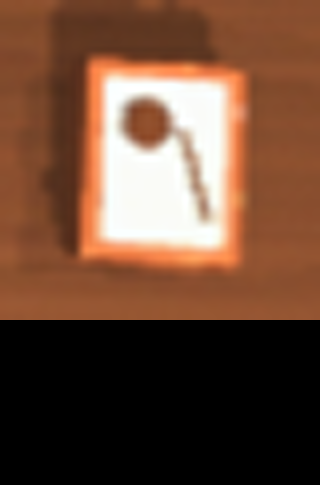

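The crops show that the drawn half-turn is wrong: the gate hinge is at crop (478,318) and the end stop face runs from (228,155) to (208,270). So tray +x points image-left, with yaw about 1.46. I'll refit both things using the corners read from the crops.

```bash
python3 - <<'E'
from h import *
uv=np.array([[748,160],[708,438],[35,330],[85,57],[478,318],[502,188]])/5+[177.5,134.5]
P=np.array([[-125,-71,8],[-125,79,8],[230,79,8],[230,-71,8],[0,40,40],[0,-26,40]])/1e3
r=least_squares(lambda q:(proj(place(q,P))-uv).ravel(),[.6,.05,1.46]);print("tray",r.x,np.round(r.fun,1))
q=r.x
for n,p in dict(spot=[-88,0,8],gate=[0,0,8],bay=[70,0,8],end=[170,0,8]).items(): print(n,place(q,np.array([p])/1e3).round(4))
s=back(np.array([[231,155],[210,270]])/5+[177.5,134.5],.030)-[q[0],q[1],0]
print("stop face x",s[:,:2]@[np.cos(q[2]),np.sin(q[2])])
uv=np.array([[88,58],[245,72],[240,268],[80,255]])/8+[367.5,212.5]
P=np.array([[32,25,26],[32,-25,26],[-32,-25,26],[-32,25,26]])/1e3
t=least_squares(lambda q:(proj(place(q,P))-uv).ravel(),[.46,-.23,0]).x;print("tile",t,proj(place(t,P))-uv)
E
```

```text
tray [0.59366768 0.05572921 1.41647151] [-0.4  0.1 -0.3 -0.3 -0.4  0.1  0.7  0.1  0.5 -0.6 -0.2  0.5]
spot [[ 0.5801 -0.0312  0.008 ]]
gate [[0.5937 0.0557 0.008 ]]
bay [[0.6044 0.1249 0.008 ]]
end [[0.6198 0.2237 0.008 ]]
stop face x [0.14183203 0.14150654]
tile [ 0.46624666 -0.23022346 -0.07873621] [[ 0.1667318  -0.09078963]
 [-0.06827471 -0.26011395]
 [-0.25137876  0.15618456]
 [ 0.15397927  0.19005186]]
```

```bash
cat >> h.py <<'E'
TRAY=np.array([.5937,.0557,1.4165])
def route(goals,rot=.5,start=None):
    "goals: (x,y,z,yaw); prints rounded tool-frame rows leading there"
    o=robot.get_obs(); p=np.array(start[:3] if start else o["tool_pos"]); r=R.from_euler("z",start[3])*R.from_euler("x",np.pi) if start else R.from_euler("xyz",o["ee_rot"])
    print("t",round(o["time"],2),p.round(4),o["ee_rot"].round(4),"F",o["wrist_force"].round(1),"w",round(o["width"],4),"ff",o["finger_force"])
    for g in goals:
        yaw=(R.from_euler("z",g[3])*R.from_euler("x",np.pi))
        for _ in range(15):
            d=r.inv().apply(np.array(g[:3])-p); v=(r.inv()*yaw).as_rotvec()
            k=min(1,.1/max(abs(d).max(),1e-9),rot/max(np.linalg.norm(v),1e-9))
            a=np.r_[d*k/.1,v*k/(np.pi/2)].round(3)+0
            n=int(np.ceil(max(np.linalg.norm(d*k)/.0417,np.linalg.norm(v*k)/.125)))
            print(a.tolist(),"rows",n)
            p=p+r.apply(a[:3]*.1); r=r*R.from_rotvec(a[3:]*np.pi/2)
            if k==1: break
E
python3 - <<'E'
from h import *
# a waypoint yaw in the middle keeps the turn going the short joint-6 way
route([(.32,.145,.2,1.37),(.466,-.230,.12,-.079)])
E
```

```text
t 0.5 [0.1755 0.5212 0.2004] [3.1415 0.     2.8168] F [ 1.1 -0.9 -0.5] w 0.0942 ff 0.0
[-0.828, -1.0, 0.001, 0.0, 0.0, 0.297] rows 4
[-1.0, -0.438, 0.001, 0.0, 0.0, 0.249] rows 4
[-1.0, -0.022, 0.001, 0.0, 0.0, 0.229] rows 3
[-0.604, 0.212, 0.001, 0.0, 0.0, 0.146] rows 2
[-1.0, 0.644, 0.236, 0.0, 0.0, 0.273] rows 4
[-0.641, 1.0, 0.236, 0.0, 0.0, 0.272] rows 4
[-0.144, 1.0, 0.201, 0.0, 0.0, 0.232] rows 3
[0.14, 0.621, 0.127, 0.0, 0.0, 0.146] rows 2
```

Call:
servo_tool(plan=[[-0.83,-1,0,0,0,0.3,94],[-0.83,-1,0,0,0,0.3,94],[-0.83,-1,0,0,0,0.3,94],[-0.83,-1,0,0,0,0.3,94]])

```text
time: 0.83
tool_pos: [0.2237, 0.3955, 0.2005]
ee_rot: [-3.141, 0.003, 2.336]
wrist_force: [0.8, 0.1, 0.8]
width: 0.094
finger_force: 0.0
```

Call:
servo_tool(plan=[[-1,-0.44,0,0,0,0.25,94],[-1,-0.44,0,0,0,0.25,94],[-1,-0.44,0,0,0,0.25,94],[-1,-0.44,0,0,0,0.25,94]])

```text
time: 1.17
tool_pos: [0.2621, 0.2945, 0.2009]
ee_rot: [3.14, 0.001, 1.944]
wrist_force: [-0.1, 0.7, -0.1]
width: 0.0937
finger_force: 0.0
```

Call:
servo_tool(plan=[[-1,-0.02,0,0,0,0.23,94],[-1,-0.02,0,0,0,0.23,94],[-1,-0.02,0,0,0,0.23,94],[-1,-0.02,0,0,0,0.23,94]])

```text
time: 1.5
tool_pos: [0.2971, 0.2025, 0.2007]
ee_rot: [3.14, 0.0, 1.586]
wrist_force: [-0.1, 0.4, -0.3]
width: 0.0942
finger_force: 0.0
```

Call:
servo_tool(plan=[[-0.6,0.21,0,0,0,0.15,94],[-0.6,0.21,0,0,0,0.15,94],[-0.6,0.21,0,0,0,0.15,94]])

```text
time: 1.75
tool_pos: [0.3193, 0.1437, 0.2005]
ee_rot: [3.141, 0.0, 1.353]
wrist_force: [0.4, 0.7, -0.2]
width: 0.0938
finger_force: 0.0
```

Call:
servo_tool(plan=[[-1,0.64,0.24,0,0,0.27,94],[-1,0.64,0.24,0,0,0.27,94],[-1,0.64,0.24,0,0,0.27,94],[-1,0.64,0.24,0,0,0.27,94]])

```text
time: 2.08
tool_pos: [0.3606, 0.0299, 0.1747]
ee_rot: [-3.141, 0.003, 0.924]
wrist_force: [-0.3, 0.7, -0.3]
width: 0.0937
finger_force: 0.0
```

Call:
servo_tool(plan=[[-0.64,1,0.24,0,0,0.27,94],[-0.64,1,0.24,0,0,0.27,94],[-0.64,1,0.24,0,0,0.27,94],[-0.64,1,0.24,0,0,0.27,94]])

```text
time: 2.42
tool_pos: [0.4031, -0.0808, 0.1504]
ee_rot: [-3.141, 0.002, 0.502]
wrist_force: [-0.0, 0.4, 0.8]
width: 0.0938
finger_force: 0.0
```

Call:
servo_tool(plan=[[-0.14,1,0.2,0,0,0.23,94],[-0.14,1,0.2,0,0,0.23,94],[-0.14,1,0.2,0,0,0.23,94],[-0.14,1,0.2,0,0,0.23,94]])

```text
time: 2.75
tool_pos: [0.4396, -0.1732, 0.1306]
ee_rot: [-3.14, 0.002, 0.145]
wrist_force: [0.9, 0.1, -0.3]
width: 0.0938
finger_force: 0.0
```

Call:
servo_tool(plan=[[0.14,0.62,0.13,0,0,0.15,94],[0.14,0.62,0.13,0,0,0.15,94],[0.14,0.62,0.13,0,0,0.15,94],[0.14,0.62,0.13,0,0,0.15,94]])

```text
time: 3.08
tool_pos: [0.4617, -0.2295, 0.1187]
ee_rot: [-3.139, 0.001, -0.084]
wrist_force: [0.6, 0.5, 0.4]
width: 0.0941
finger_force: 0.0
```

```bash
python3 - <<'E'
from h import *
o=robot.get_obs(); im=robot.snapshot("wrist"); cv2.imwrite("pics/wrist1.png",im[:,:,::-1])
p=robot.camera_params("wrist"); T=p["tool_from_camera"]
W=np.eye(4);W[:3,:3]=R.from_euler("xyz",o["ee_rot"]).as_matrix();W[:3,3]=o["tool_pos"]
C=np.linalg.inv(W@T)
P=place([.4662,-.2302,-.0787],np.array([[32,25,26],[32,-25,26],[-32,-25,26],[-32,25,26]])/1e3)
u=cv2.projectPoints(P,cv2.Rodrigues(C[:3,:3])[0],C[:3,3],p["camera_matrix"],None)[0][:,0];print(u)
b=im[:,:,::-1].copy();cv2.polylines(b,[np.int32(u)],True,(0,255,0),1);cv2.imwrite("pics/wrist1.png",b)
print(robot.find_in("tile","wrist")[:1])
route([(.4662,-.2302,.022,-.079)])
E
```

```text
[[258.12373238 172.34225569]
 [312.23878268 172.07142171]
 [311.17545994 237.87920389]
 [259.85428319 238.09524371]]
[{'extent': [286.0, 203.6, 54.3, 70.1], 'conf': 0.87}]
t 3.18 [ 0.4615 -0.2291  0.1196] [-3.1403e+00 -1.0000e-04 -8.4200e-02] F [-0.5  0.5  0.5] w 0.094 ff 0.0
[0.048, 0.008, 0.976, -0.001, 0.0, -0.003] rows 3
```

View pics/wrist1.png

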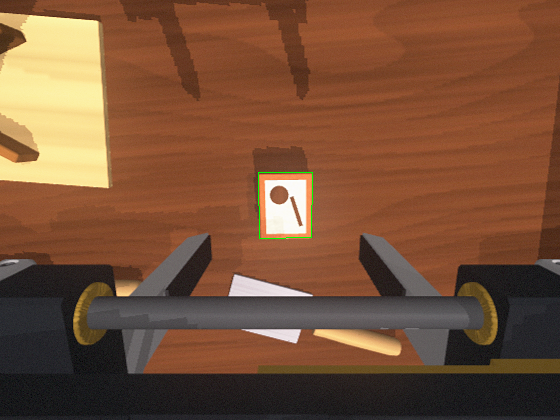

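The wrist picture shows the tile at (258–312, 172–238), right under the projected outline, so the pose is confirmed. I'll go down and grasp it.

Call:
servo_tool(plan=[[0.05,0.01,0.35,0,0,0,94],[0.05,0.01,0.65,0,0,0,94],[0.05,0.01,0.85,0,0,0,80],[0.05,0.01,0.95,0,0,0,75],[0.05,0.01,0.97,0,0,0,70],[0.05,0.01,0.97,0,0,0,44],[0.05,0.01,0.97,0,0,0,44],[0.05,0.01,0.97,0,0,0,44],[0.05,0.01,0.97,0,0,0,44],[0.05,0.01,0.97,0,0,0,44],[0.05,0.01,0.97,0,0,0,44],[0.05,0.01,0.97,0,0,0,44]])

```text
time: 4.18
tool_pos: [0.4661, -0.2328, 0.0227]
ee_rot: [3.141, -0.001, -0.089]
wrist_force: [0.6, -0.1, 0.3]
width: 0.0439
finger_force: 0.0
```

```bash
python3 - <<'E'
from h import *
o=robot.get_obs();print(o["tool_pos"],o["width"],o["finger_force"],o["time"])
w=robot.snapshot("wrist");t=robot.snapshot("top")
a=cv2.resize(w,(400,300));b=cv2.resize(t[195:270,340:440],(400,300),interpolation=cv2.INTER_CUBIC)
cv2.imwrite("pics/g.png",np.hstack([a,b])[:,:,::-1])
E
```

```text
[ 0.46613752 -0.23278738  0.02272773] 0.0439245355611884 0.0 4.1833
```

View pics/g.png

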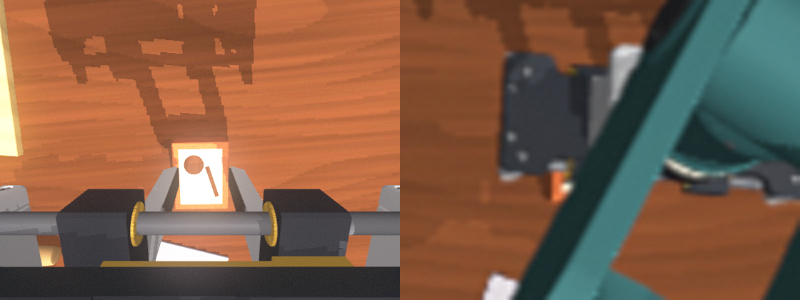

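The wrist view shows the fingers on either side of the tile, at about (170,185) and (232,185) in the half-size picture. The fingers appear to have stopped on the commanded opening, so I'll command a tighter close.

Call:
servo_tool(plan=[[0,0,0,0,0,0,20],[0,0,0,0,0,0,20],[0,0,0,0,0,0,20],[0,0,0,0,0,0,20],[0,0,0,0,0,0,20]])

```text
time: 4.7
tool_pos: [0.4659, -0.2326, 0.0223]
ee_rot: [-3.141, 0.0, -0.089]
wrist_force: [-0.8, -0.8, -0.3]
width: 0.0205
finger_force: 0.0
```

```bash
cat >> h.py <<'E'
def wcam():
    o=robot.get_obs();p=robot.camera_params("wrist")
    W=np.eye(4);W[:3,:3]=R.from_euler("xyz",o["ee_rot"]).as_matrix();W[:3,3]=o["tool_pos"]
    return p["camera_matrix"],W@p["tool_from_camera"]
def wproj(P):
    K,M=wcam();C=np.linalg.inv(M)
    return cv2.projectPoints(np.float64(P).reshape(-1,3),cv2.Rodrigues(C[:3,:3])[0],C[:3,3],K,None)[0][:,0]
def wback(uv,z):
    K,M=wcam(); uv=np.float64(uv).reshape(-1,2); d=np.c_[uv,np.ones(len(uv))]@np.linalg.inv(K).T@M[:3,:3].T
    o=M[:3,3]; return o+d*((z-o[2])/d[:,2])[:,None]
E
python3 - <<'E'
from h import *
w=robot.snapshot("wrist")[:,:,::-1].copy()
o=robot.get_obs();t=o["tool_pos"]
print("tcp",wproj(t),"tip",wproj(t-[0,0,.017]),"tile",wproj(place([.4662,-.2302,-.0787],np.array([[32,25,26],[32,-25,26],[-32,-25,26],[-32,25,26]])/1e3)))
e=robot.find_in("tile","wrist")[0];print(e, wback([e["extent"][:2]],.026))
print(robot.camera_params("wrist")["tool_from_camera"].round(3))
for q in (t,t-[0,0,.017]): cv2.circle(w,np.int32(wproj(q)[0]),4,(0,255,0),1)
cv2.imwrite("pics/g2.png",w)
E
```

```text
tcp [[284.7562066  244.54152595]] tip [[284.77333123 236.18323395]] tile [[239.68687052 197.77563262]
 [321.04647507 196.95719525]
 [319.31435057 291.56342913]
 [244.08379261 292.26030221]]
{'extent': [280.4, 240.8, 83.0, 105.2], 'conf': 0.8} [[ 0.47003658 -0.23017618  0.026     ]]
[[ 0.    -0.972 -0.234  0.068]
 [ 1.     0.     0.     0.   ]
 [-0.    -0.234  0.972 -0.184]
 [ 0.     0.     0.     1.   ]]
```

View pics/g2.png

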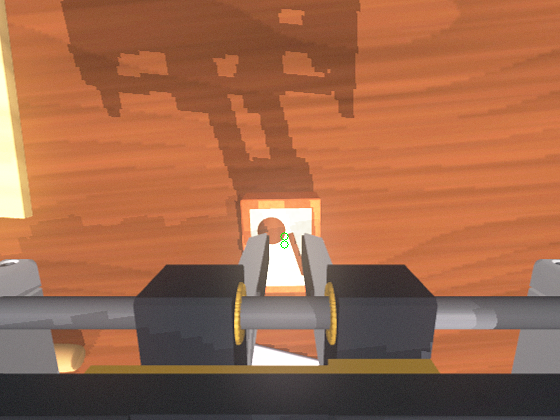

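The picture shows the fingertips at about (268,240) and (305,240), seemingly hovering above the tile. So the tips are higher than the stated geometry suggests. I'll estimate their depth from the known 20.5 mm gap.

```bash
python3 - <<'E'
from h import *
o=robot.get_obs();K,M=wcam();T=robot.camera_params("wrist")["tool_from_camera"];print(K[0,0],o["width"],o["joint_positions"].round(3))
f=K[0,0]
for gap_px,row in((37,236),(82/45.5*20.5,236)):
    Z=f*o["width"]/gap_px
    c=np.array([(286-K[0,2])/f*Z,(row-K[1,2])/f*Z,Z,1]);print("tool coords",(T@c).round(4))
# project pads' tip corners at tool z=+17 with stated geometry
r=R.from_euler("xyz",o["ee_rot"])
for z in(-.03,-.01,.017):
  print(z,wproj(o["tool_pos"]+r.apply([[.008,-.01,z],[.008,.01,z],[-.008,.01,z]])).round(0).tolist())
w=cv2.imread("pics/g2.png"); cv2.imwrite("pics/g3.png",cv2.resize(w[180:310,210:360],None,fx=5,fy=4.6,interpolation=cv2.INTER_CUBIC)[:598])
E
```

```text
299.37072645362775 0.019966642004415173 [-0.572  0.129  1.689  0.     1.324  1.088]
tool coords [ 1.61e-02  7.00e-04 -3.06e-02  1.00e+00]
tool coords [ 1.60e-02  7.00e-04 -3.04e-02  1.00e+00]
-0.03 [[266.0, 250.0], [303.0, 250.0], [303.0, 277.0]]
-0.01 [[268.0, 238.0], [301.0, 238.0], [301.0, 262.0]]
0.017 [[270.0, 225.0], [299.0, 225.0], [299.0, 247.0]]
```

View pics/g3.png

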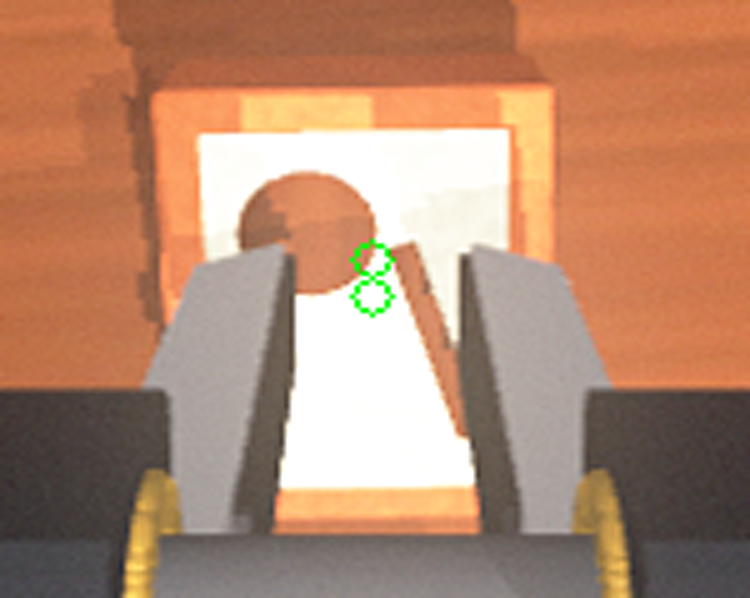

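In the crop the fingertips lie over the picture, at about (268,234) and (303,234) in full-image pixels. They closed to 20 mm without touching, so the tips must be above the tile's top. They are therefore at least 20 mm higher than the stated geometry gives. I'll open, go down 15 mm, and feel the force.

Call:
servo_tool(plan=[[0.02,-0.025,0,0,0,0,76],[0.02,-0.025,0,0,0,0,76],[0.02,-0.025,0,0,0,0,76],[0.02,-0.025,0,0,0,0,76],[0.02,-0.025,0,0,0,0,76],[0.02,-0.025,0,0,0,0,76],[0.02,-0.025,0.05,0,0,0,76],[0.02,-0.025,0.1,0,0,0,76],[0.02,-0.025,0.15,0,0,0,76],[0.02,-0.025,0.15,0,0,0,76]])

```text
time: 5.63
tool_pos: [0.467, -0.2296, 0.0056]
ee_rot: [-3.14, 0.003, -0.089]
wrist_force: [0.6, 0.5, 0.2]
width: 0.076
finger_force: 0.0
```

Call:
servo_tool(plan=[[0,0,0.03,0,0,0,76],[0,0,0.03,0,0,0,76]])

```text
time: 5.8
tool_pos: [0.4678, -0.2301, 0.0036]
ee_rot: [-3.141, 0.001, -0.089]
wrist_force: [0.5, -0.2, -0.1]
width: 0.0758
finger_force: 0.0
```

Call:
servo_tool(plan=[[0,0,0.02,0,0,0,76],[0,0,0.02,0,0,0,76]])

```text
time: 5.97
tool_pos: [0.4681, -0.2302, 0.0021]
ee_rot: [-3.141, 0.0, -0.089]
wrist_force: [-0.0, 0.6, 0.7]
width: 0.0763
finger_force: 0.0
```

Call:
servo_tool(plan=[[0,0,0.02,0,0,0,76],[0,0,0.02,0,0,0,76]])

```text
time: 6.13
tool_pos: [0.468, -0.2302, 0.0001]
ee_rot: [-3.141, 0.0, -0.089]
wrist_force: [-1.3, -0.3, 0.5]
width: 0.0756
finger_force: 0.0
```

Call:
servo_tool(plan=[[0,0,0,0,0,0,40],[0,0,0,0,0,0,40],[0,0,0,0,0,0,40],[0,0,0,0,0,0,40],[0,0,0,0,0,0,40],[0,0,0,0,0,0,40]])

```text
time: 6.63
tool_pos: [0.4682, -0.2303, 0.0005]
ee_rot: [-3.142, -0.0, -0.089]
wrist_force: [-0.1, 1.1, 0.4]
width: 0.0495
finger_force: 29.9
```

The tile is gripped: width 49.5 mm, pad force 30 N. At that moment the TCP reads about 0.5 mm above the tile's underside. Next I'll lift and carry.

```bash
python3 - <<'E'
from h import *
g=place(TRAY,np.array([[-.088,0,0]]))[0]
route([(.4682,-.2303,.08,-.089),(g[0],g[1],.08,1.4165)],rot=.6)
E
```

```text
t 6.63 [ 0.4682 -0.2303  0.0005] [-3.1416e+00 -2.0000e-04 -8.9200e-02] F [-0.1  1.1  0.4] w 0.0495 ff 29.92028385400772
[0.0, 0.0, -0.795, 0.0, 0.0, 0.0] rows 2
[0.374, -0.83, 0.0, 0.0, 0.0, -0.382] rows 5
[0.777, -0.474, 0.0, 0.0, 0.0, -0.382] rows 5
[0.463, 0.024, 0.0, 0.0, 0.0, -0.195] rows 3
```

Call:
servo_tool(plan=[[0,0,-0.2,0,0,0,40],[0,0,-0.5,0,0,0,40],[0,0,-0.8,0,0,0,40],[0,0,-0.8,0,0,0,40]])

```text
time: 6.97
tool_pos: [0.4718, -0.2325, 0.0869]
ee_rot: [3.136, -0.011, -0.089]
wrist_force: [0.5, -1.2, 0.0]
width: 0.0496
finger_force: 29.9
```

Call:
servo_tool(plan=[[0.07,-0.16,0,0,0,-0.08,40],[0.15,-0.33,0,0,0,-0.15,40],[0.22,-0.5,0,0,0,-0.23,40],[0.3,-0.66,0,0,0,-0.3,40],[0.37,-0.83,0,0,0,-0.38,40],[0.37,-0.83,0,0,0,-0.38,40]])

```text
time: 7.47
tool_pos: [0.5129, -0.148, 0.079]
ee_rot: [-3.139, -0.0, 0.514]
wrist_force: [-0.6, -0.3, -1.6]
width: 0.0498
finger_force: 29.9
```

Call:
servo_tool(plan=[[0.15,-0.1,0,0,0,-0.08,40],[0.3,-0.2,0,0,0,-0.15,40],[0.46,-0.3,0,0,0,-0.23,40],[0.62,-0.4,0,0,0,-0.3,40],[0.78,-0.47,0,0,0,-0.38,40],[0.78,-0.47,0,0,0,-0.38,40]])

```text
time: 7.97
tool_pos: [0.5583, -0.07, 0.0792]
ee_rot: [-3.14, -0.001, 1.108]
wrist_force: [0.0, -0.8, -1.1]
width: 0.0494
finger_force: 29.9
```

Call:
servo_tool(plan=[[0.15,0.01,0,0,0,-0.07,40],[0.3,0.02,0,0,0,-0.14,40],[0.46,0.02,0,0,0,-0.2,40],[0.46,0.02,0,0,0,-0.2,40],[0.46,0.02,0,0,0,-0.2,40]])

```text
time: 8.38
tool_pos: [0.5795, -0.0324, 0.0795]
ee_rot: [-3.14, 0.001, 1.415]
wrist_force: [-0.1, -0.2, -2.3]
width: 0.0496
finger_force: 29.9
```

```bash
python3 - <<'E'
from h import *
w=robot.snapshot("wrist")[:,:,::-1].copy()
def dr(P,col,cl=False): cv2.polylines(w,[np.int32(wproj(place(TRAY,np.float64(P)/1000))*1)],cl,col,1)
dr([[230,79,8],[230,-71,8],[-125,-71,8],[-125,79,8]],(255,0,0),True)
dr([[0,40,40],[0,-26,40]],(0,255,0))
dr([[-60,48,34],[-24,30,34]],(255,0,255)); dr([[-60,-48,34],[-24,-30,34]],(255,0,255))
dr([[0,-30,38],[142,-30,38]],(255,255,0)); dr([[40,46,38],[142,46,38]],(255,255,0)); dr([[142,-22,30],[142,38,30]],(0,255,255))
w=cv2.resize(w,(780,585),interpolation=cv2.INTER_CUBIC)
cv2.imwrite("pics/w4.png",w)
o=robot.get_obs();d=o["tool_pos"][:2]-TRAY[:2];c,s=np.cos(TRAY[2]),np.sin(TRAY[2]);print(d@[c,s],d@[-s,c],o["tool_pos"],o["ee_rot"])
E
```

```text
-0.0896304648740932 0.0005593229793667288 [ 0.57937248 -0.03277969  0.07965312] [-3.14013468e+00  1.07010066e-03  1.41475960e+00]
```

View pics/w4.png

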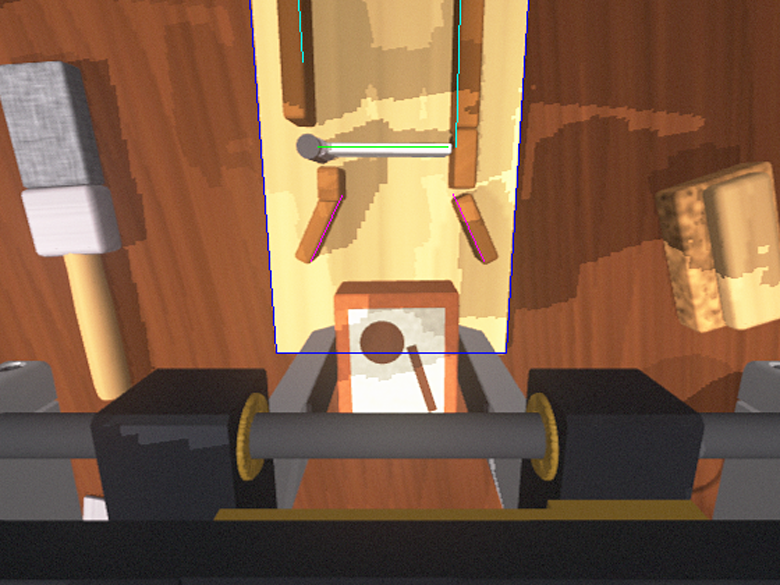

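The overlay matches the tray: walls, gate (310–450, 148) and edges all lie on the projected lines. Brush and sanding block are clear at the sides. I'll lower gently.

Call:
servo_tool(plan=[[0.02,0,0.2,0,0,0,40],[0.02,0,0.4,0,0,0,40],[0.02,0,0.55,0,0,0,40],[0.02,0,0.63,0,0,0,40],[0.02,0,0.66,0,0,0,40],[0.02,0,0.68,0,0,0,40],[0.02,0,0.68,0,0,0,40],[0.02,0,0.68,0,0,0,40]])

```text
time: 9.1
tool_pos: [0.5813, -0.0301, 0.0135]
ee_rot: [3.14, -0.0, 1.418]
wrist_force: [-0.4, 0.2, -0.3]
width: 0.0503
finger_force: 29.9
```

Call:
servo_tool(plan=[[0,0,0.01,0,0,0,40],[0,0,0.01,0,0,0,40]])

```text
time: 9.27
tool_pos: [0.5811, -0.0298, 0.0122]
ee_rot: [3.14, -0.0, 1.419]
wrist_force: [0.6, -0.2, -1.2]
width: 0.0498
finger_force: 29.9
```

Call:
servo_tool(plan=[[0,0,0.01,0,0,0,40],[0,0,0.01,0,0,0,40]])

```text
time: 9.43
tool_pos: [0.5806, -0.0297, 0.0105]
ee_rot: [3.141, -0.0, 1.419]
wrist_force: [-0.6, 0.7, -0.7]
width: 0.0499
finger_force: 29.9
```

Call:
servo_tool(plan=[[0,0,0.01,0,0,0,40],[0,0,0.01,0,0,0,40]])

```text
time: 9.6
tool_pos: [0.5804, -0.0297, 0.0092]
ee_rot: [-3.141, -0.0, 1.419]
wrist_force: [-0.2, 0.6, -2.0]
width: 0.0499
finger_force: 29.9
```

Call:
servo_tool(plan=[[0,0,0.005,0,0,0,40],[0,0,0.005,0,0,0,40],[0,0,0.005,0,0,0,40]])

```text
time: 9.85
tool_pos: [0.5805, -0.0297, 0.0088]
ee_rot: [-3.141, -0.0, 1.419]
wrist_force: [0.5, -0.3, -0.9]
width: 0.0499
finger_force: 29.9
```

Call:
servo_tool(plan=[[0,0,0.005,0,0,0,40],[0,0,0.005,0,0,0,40],[0,0,0.005,0,0,0,40]])

```text
time: 10.1
tool_pos: [0.5806, -0.0297, 0.0085]
ee_rot: [3.141, -0.0, 1.419]
wrist_force: [0.2, -0.2, -1.6]
width: 0.0498
finger_force: 29.9
```

Call:
servo_tool(plan=[[0,0,0,0,0,0,60],[0,0,0,0,0,0,60],[0,0,0,0,0,0,60],[0,0,0,0,0,0,60],[0,0,0,0,0,0,60]])

```text
time: 10.52
tool_pos: [0.5806, -0.0298, 0.0085]
ee_rot: [3.141, -0.0, 1.419]
wrist_force: [-0.0, -1.5, 0.7]
width: 0.06
finger_force: 0.0
```

Call:
servo_tool(plan=[[0,0,-0.3,0,0,0,60],[-0.1,0,-0.6,0,0,0,60],[-0.4,0,-0.7,0,0,0,40],[-0.7,0,-0.7,0,0,0,10],[-0.7,0,-0.7,0,0,0,0],[-0.7,0,-0.7,0,0,0,0],[-0.7,0,-0.7,0,0,0,0]])

```text
time: 11.1
tool_pos: [0.5696, -0.0985, 0.0779]
ee_rot: [-3.141, -0.001, 1.418]
wrist_force: [-1.1, 0.5, 0.3]
width: 0.0306
finger_force: 0.0
```

```bash
python3 - <<'E'
from h import *
robot.snapshot("wrist");e=robot.find_in("tile","wrist")[0];print(e)
u,v,a,b=e["extent"]
for uv in([u,v],[u,v-b/2],[u,v+b/2],[u-a/2,v],[u+a/2,v]):
    d=wback([uv],.034)[0]-np.r_[TRAY[:2],0];c,s=np.cos(TRAY[2]),np.sin(TRAY[2]);print(round(d[:2]@[c,s],4),round(d[:2]@[-s,c],4))
o=robot.get_obs();d=o["tool_pos"][:2]-TRAY[:2];print("tcp",d@[c,s],d@[-s,c],o)
E
```

```text
{'extent': [284.5, 136.8, 68.4, 91.6], 'conf': 0.81}
-0.0874 0.0005
-0.0556 0.0006
-0.1215 0.0004
-0.0875 0.0259
-0.0873 -0.0248
tcp -0.15541081826703787 0.0001957200752942821 {'time': 11.2, 'joint_positions': array([-2.68551732e-01,  2.04435340e-01,  1.48433623e+00,  6.03586511e-04,
        1.45412238e+00, -1.17633834e-01]), 'qvel': array([ 0.00621558, -0.00089407, -0.00117073, -0.0022938 , -0.00065542,
       -0.00158603]), 'joint_torque': array([-3.62306815e-01, -3.77179241e+01, -2.89767748e+01,  5.38498338e-02,
        2.52141408e-02,  2.79515429e-03]), 'tool_pos': array([ 0.56962232, -0.09783445,  0.07768791]), 'ee_rot': array([-3.14037067e+00, -7.47975645e-04,  1.41980732e+00]), 'wrist_force': array([-0.27590525,  0.81517156, -0.23059406]), 'wrist_torque': array([-0.06988728,  0.07771391, -0.00101024]), 'finger_force': 0.0, 'width': 0.021910210148613125}
```

The tile lies straight at tray x −87.5 mm, y +0.5 mm. Next I'll go down behind it with the fingers 20 mm apart (45 mm overall), then push it steadily.

Call:
servo_tool(plan=[[0,0,0.3,0,0,0,20],[0,0,0.55,0,0,0,20],[0,0,0.67,0,0,0,20],[0,0,0.67,0,0,0,20],[0,0,0.67,0,0,0,20]])

```text
time: 11.62
tool_pos: [0.5695, -0.0981, 0.0107]
ee_rot: [-3.14, -0.0, 1.42]
wrist_force: [0.5, -0.1, 0.8]
width: 0.02
finger_force: 0.0
```

Call:
servo_tool(plan=[[0.08,0,0,0,0,0,20],[0.16,0,0,0,0,0,20],[0.24,0,0,0,0,0,20],[0.3,0,0,0,0,0,20],[0.36,0,0,0,0,0,20],[0.42,0,0,0,0,0,20],[0.48,0,0,0,0,0,20],[0.54,0,0,0,0,0,20],[0.6,0,0,0,0,0,20],[0.66,0,0,0,0,0,20],[0.7,0,0,0,0,0,20],[0.7,0,0,0,0,0,20]])

```text
time: 12.62
tool_pos: [0.5805, -0.0286, 0.0112]
ee_rot: [-3.141, -0.001, 1.42]
wrist_force: [-0.9, -0.5, -0.2]
width: 0.0198
finger_force: 0.0
```

```bash
cat >> h.py <<'E'
def tray_xy(P): 
    d=np.float64(P)[:2]-TRAY[:2];c,s=np.cos(TRAY[2]),np.sin(TRAY[2]); return np.round([d@[c,s],d@[-s,c]],4)
def look():
    o=robot.get_obs(); print("t",round(o["time"],2),"tcp",tray_xy(o["tool_pos"]),o["tool_pos"][2].round(4),"yaw",o["ee_rot"][2].round(3),"F",o["wrist_force"].round(1))
    robot.snapshot("wrist")
    for e in robot.find_in("tile","wrist")[:1]:
        u,v,a,b=e["extent"]; print("conf",round(e["conf"],2),"centre",tray_xy(wback([[u,v]],.034)[0]),"front",tray_xy(wback([[u,v-b/2]],.034)[0]),"w",a,"left",tray_xy(wback([[u-a/2,v]],.034)[0])[1])
E
python3 -c "from h import *;look()"
```

```text
t 12.62 tcp [-0.0853  0.0001] 0.0112 yaw 1.42 F [-0.9 -0.5 -0.2]
conf 0.68 centre [-0.0411  0.001 ] front [-0.0119  0.0011] w 95.4 left 0.0269
```

Call:
servo_tool(plan=[[0.04,0,0,0,0,0,20],[0.09,0,0,0,0,0,20],[0.14,0,0,0,0,0,20],[0.19,0,0,0,0,0,20],[0.24,0,0,0,0,0,20],[0.29,0,0,0,0,0,20],[0.34,0,0,0,0,0,20],[0.39,0,0,0,0,0,20],[0.44,0,0,0,0,0,20],[0.49,0,0,0,0,0,20],[0.53,0,0,0,0,0,20],[0.55,0,0,0,0,0,20]])

```text
time: 13.72
tool_pos: [0.5889, 0.0255, 0.0114]
ee_rot: [3.142, -0.001, 1.419]
wrist_force: [0.2, -0.0, 0.3]
width: 0.0199
finger_force: 0.6
```

```bash
python3 -c "from h import *;look()"
```

```text
t 13.72 tcp [-0.0306  0.0001] 0.0114 yaw 1.419 F [ 0.2 -0.   0.3]
conf 0.8 centre [ 0.0125 -0.0009] front [ 0.0432 -0.0007] w 92.0 left 0.0242
```

The tile is in the gateway at about x +11 mm, centred. I'll keep pushing along the bay.

Call:
servo_tool(plan=[[0.04,0,0,0,0,0,20],[0.09,0,0,0,0,0,20],[0.14,0,0,0,0,0,20],[0.19,0,0,0,0,0,20],[0.24,0,0,0,0,0,20],[0.29,0,0,0,0,0,20],[0.34,0,0,0,0,0,20],[0.39,0,0,0,0,0,20],[0.44,0,0,0,0,0,20],[0.48,0,0,0,0,0,20],[0.51,0,0,0,0,0,20],[0.52,0,0,0,0,0,20]])

```text
time: 14.82
tool_pos: [0.5967, 0.0766, 0.0114]
ee_rot: [3.142, -0.0, 1.419]
wrist_force: [0.7, -1.3, 1.1]
width: 0.0199
finger_force: 0.5
```

Call:
servo_tool(plan=[[0.04,0,0,0,0,0,20],[0.08,0,0,0,0,0,20],[0.12,0,0,0,0,0,20],[0.16,0,0,0,0,0,20],[0.2,0,0,0,0,0,20],[0.24,0,0,0,0,0,20],[0.27,0,0,0,0,0,20],[0.3,0,0,0,0,0,20],[0.33,0,0,0,0,0,20],[0.33,0,0,0,0,0,20]])

```text
time: 15.65
tool_pos: [0.6017, 0.1095, 0.0113]
ee_rot: [-3.141, -0.001, 1.419]
wrist_force: [1.0, -0.3, -1.0]
width: 0.0203
finger_force: 0.0
```

```bash
python3 - <<'E'
from h import *
look()
for e in robot.find_in("buffer","wrist")[:2]:
    u,v,a,b=e["extent"];print("buffer",e,tray_xy(wback([[u,v+b/2]],.03)[0]))
w=robot.snapshot("wrist");cv2.imwrite("pics/w5.png",w[:,:,::-1])
E
```

```text
t 15.65 tcp [0.0543 0.0004] 0.0113 yaw 1.419 F [ 1.  -0.3 -1. ]
conf 0.65 centre [ 0.0972 -0.0001] front [0.1282 0.    ] w 93.2 left 0.0253
buffer {'extent': [275.0, 62.6, 120.7, 85.6], 'conf': 0.71} [0.1375 0.0056]
```

Call:
servo_tool(plan=[[0.02,0,0,0,0,0,20],[0.04,0,0,0,0,0,20],[0.06,0,0,0,0,0,20],[0.08,0,0,0,0,0,20],[0.1,0,0,0,0,0,20],[0.12,0,0,0,0,0,20],[0.12,0,0,0,0,0,20]])

```text
time: 16.43
tool_pos: [0.6036, 0.1211, 0.0114]
ee_rot: [3.141, -0.001, 1.419]
wrist_force: [1.2, 1.2, -0.5]
width: 0.02
finger_force: 0.2
```

Call:
servo_tool(plan=[[0.01,0,0,0,0,0,20],[0.02,0,0,0,0,0,20],[0.02,0,0,0,0,0,20]])

```text
time: 16.68
tool_pos: [0.6039, 0.1225, 0.0114]
ee_rot: [3.141, -0.0, 1.419]
wrist_force: [0.3, -0.1, 0.2]
width: 0.0202
finger_force: 0.4
```

Call:
servo_tool(plan=[[0.01,0,0,0,0,0,20],[0.02,0,0,0,0,0,20],[0.02,0,0,0,0,0,20]])

```text
time: 16.93
tool_pos: [0.604, 0.1239, 0.0114]
ee_rot: [-3.141, 0.001, 1.419]
wrist_force: [0.3, -3.5, 0.6]
width: 0.0199
finger_force: 1.6
```

Call:
servo_tool(plan=[[0.01,0,0,0,0,0,20],[0.02,0,0,0,0,0,20],[0.02,0,0,0,0,0,20]])

```text
time: 17.18
tool_pos: [0.6042, 0.1256, 0.0115]
ee_rot: [-3.141, 0.002, 1.419]
wrist_force: [-0.3, -4.5, 1.6]
width: 0.0199
finger_force: 2.6
```

Call:
servo_tool(plan=[[0,0,0,0,0,0,20]])

```text
time: 17.27
tool_pos: [0.6043, 0.1256, 0.0115]
ee_rot: [-3.141, 0.002, 1.419]
wrist_force: [-0.9, -5.3, 1.3]
width: 0.02
finger_force: 2.6
```

```bash
python3 - <<'E'
from h import *
look()
for e in robot.find_in("buffer","wrist")[:2]:
    u,v,a,b=e["extent"];print("buffer",e,tray_xy(wback([[u,v+b/2]],.03)[0]))
E
```

```text
t 17.27 tcp [0.0706 0.0003] 0.0115 yaw 1.419 F [-0.9 -5.3  1.3]
conf 0.89 centre [ 0.1139 -0.0036] front [ 0.1451 -0.0034] w 95.4 left 0.0223
buffer {'extent': [274.0, 87.6, 115.8, 78.6], 'conf': 0.66} [0.1436 0.006 ]
```

Call:
servo_tool(plan=[[0.01,0,0,0,0,0,20],[0.02,0,0,0,0,0,20],[0.02,0,0,0,0,0,20]])

```text
time: 17.67
tool_pos: [0.6044, 0.1268, 0.0115]
ee_rot: [-3.141, 0.003, 1.418]
wrist_force: [-1.0, -6.4, 1.9]
width: 0.0202
finger_force: 3.4
```

Call:
servo_tool(plan=[[0.005,0,0,0,0,0,20],[0.01,0,0,0,0,0,20],[0.01,0,0,0,0,0,20],[0.01,0,0,0,0,0,20]])

```text
time: 18.0
tool_pos: [0.6045, 0.1274, 0.0115]
ee_rot: [-3.141, 0.004, 1.418]
wrist_force: [-2.0, -7.4, 1.4]
width: 0.02
finger_force: 3.8
```

Call:
servo_tool(plan=[[0,0,0,0,0,0,20],[0,0,0,0,0,0,20],[0,0,0,0,0,0,20]])

```text
time: 18.25
tool_pos: [0.6045, 0.1274, 0.0115]
ee_rot: [-3.141, 0.004, 1.418]
wrist_force: [-2.1, -7.0, 2.0]
width: 0.02
finger_force: 3.8
```

The force is about 7 N, and the TCP has moved about 5 mm since contact, so the tile is home. Now I'll draw back slowly.

Call:
servo_tool(plan=[[-0.005,0,0,0,0,0,20],[-0.01,0,0,0,0,0,20],[-0.015,0,0,0,0,0,20],[-0.02,0,0,0,0,0,20],[-0.025,0,0,0,0,0,20],[-0.03,0,0,0,0,0,20],[-0.035,0,0,0,0,0,20],[-0.04,0,0,0,0,0,20],[-0.045,0,0,0,0,0,20],[-0.05,0,0,0,0,0,20],[-0.055,0,0,0,0,0,20],[-0.06,0,0,0,0,0,20]])

```text
time: 19.25
tool_pos: [0.6041, 0.1241, 0.0114]
ee_rot: [3.141, -0.001, 1.419]
wrist_force: [-0.1, -1.0, 0.6]
width: 0.0202
finger_force: 0.8
```

Call:
servo_tool(plan=[[-0.01,0,0,0,0,0,20],[-0.02,0,0,0,0,0,20],[-0.03,0,0,0,0,0,20],[-0.04,0,0,0,0,0,20],[-0.05,0,0,0,0,0,20],[-0.06,0,0,0,0,0,20],[-0.07,0,0,0,0,0,20],[-0.08,0,0,0,0,0,20],[-0.09,0,0,0,0,0,20],[-0.1,0,0,0,0,0,20]])

```text
time: 20.08
tool_pos: [0.6024, 0.1135, 0.0114]
ee_rot: [3.142, -0.0, 1.419]
wrist_force: [-0.3, 0.3, 0.8]
width: 0.0202
finger_force: 0.3
```

```bash
python3 - <<'E'
from h import *
look()
E
```

```text
t 20.08 tcp [0.0584 0.0002] 0.0114 yaw 1.419 F [-0.3  0.3  0.8]
conf 0.64 centre [ 0.1114 -0.0041] front [ 0.1417 -0.0039] w 96.6 left 0.0218
```

Call:
servo_tool(plan=[[-0.01,0,-0.1,0,0,0,20],[-0.02,0,-0.25,0,0,0,20],[-0.02,0,-0.5,0,0,0,20],[-0.02,0,-0.8,0,0,0,20],[-0.02,0,-1,0,0,0,20],[-0.02,0,-1,0,0,0,20]])

```text
time: 20.68
tool_pos: [0.6054, 0.1119, 0.1185]
ee_rot: [3.131, -0.003, 1.419]
wrist_force: [1.1, -0.1, 0.7]
width: 0.02
finger_force: 0.0
```

Call:
servo_tool(plan=[[-0.3,0,-0.2,0,0,0,20],[-0.6,0,-0.3,0,0,0,20],[-0.8,0,-0.3,0,0,0,20],[-0.8,0,-0.3,0,0,0,20],[-0.8,0,-0.3,0,0,0,20],[-0.8,0,-0.3,0,0,0,20],[-0.8,0,-0.3,0,0,0,20],[-0.8,0,-0.3,0,0,0,20],[-0.8,0,-0.3,0,0,0,20]])

```text
time: 21.43
tool_pos: [0.5899, 0.0335, 0.1408]
ee_rot: [-3.141, -0.0, 1.42]
wrist_force: [0.4, 0.2, -0.6]
width: 0.0201
finger_force: 0.0
```

```bash
python3 - <<'E'
from h import *
look()
w=robot.snapshot("wrist")[:,:,::-1].copy()
def dr(P,col): cv2.polylines(w,[np.int32(wproj(place(TRAY,np.float64(P)/1000)))],False,col,1)
dr([[142,-22,30],[142,38,30]],(0,255,255)); dr([[0,40,40],[0,-26,40]],(0,255,0))
cv2.imwrite("pics/w6.png",cv2.resize(w,(780,585)))
E
```

```text
t 21.43 tcp [-0.0226  0.0004] 0.1408 yaw 1.42 F [ 0.4  0.2 -0.6]
conf 0.59 centre [ 0.1089 -0.004 ] front [ 0.1406 -0.0038] w 57.3 left 0.0216
```

View pics/w6.png

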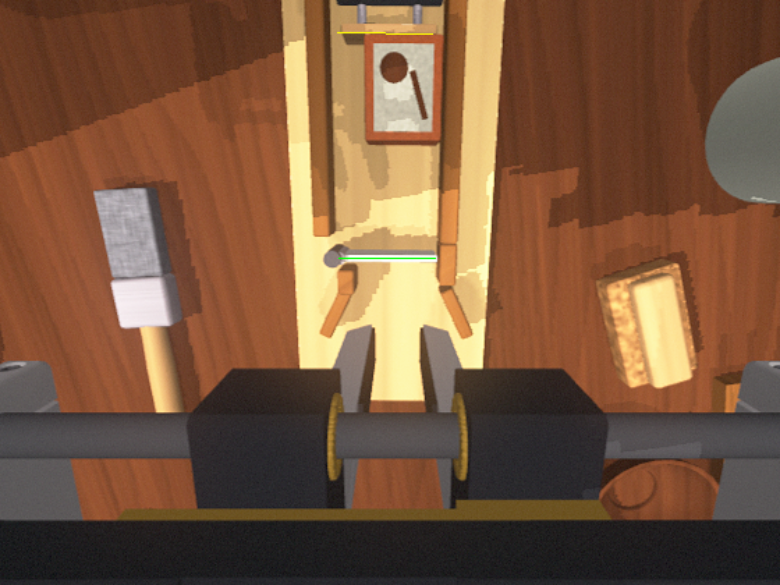

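The picture shows the tile flat and straight against the stop at (365–441, 35–143), and the gate shut on its line at (340–437, 258). The gripper is clear of everything, so I'm handing in.

```bash
python3 -c "
from bench import robot
print(robot.close_job())"
```

```text
the job is handed in; nothing more can be done
None
```

The job is handed in at about 21.5 s of the 72 s: the tile was pressed home by roughly 5 mm, judged by force and position, and lies flat and straight in the bay; the gate is shut and the gripper is clear.

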